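# Switch off behind a glue-up with the hook rod

### The arm

A 7-joint arm with a two-finger parallel gripper is mounted at the origin on the work surface. World frame = base frame: x ahead of the robot, y to its left, z up, the work surface at z = 0. Lengths are in m, angles in rad, forces in N, time in s.
With the tool pointing down it reaches from about 0.35 to 0.9 m from the base axis. Payload 8.1 kg.
Tool frame: the origin (TCP) lies midway between the tips of the shut fingers; the grasp point (between the pads) lies 19 mm behind it; z points along the fingers, y is the line along which they close (so a half turn about z gives the same grasp; the last joint's range is limited). The gripper opens to 85 mm and grips with 20 to 120 N. Pads are 22 mm wide; open, the fingers measure 114 mm over their backs; the gripper's body (76 mm by 85 mm) begins 54 mm behind the grasp point. The pads swing forward as they close: fully open they stand 13 mm farther back than shut.
Start: joints at [1.14, 0.434, 0.025, 1.573, -0.012, 1.134, -0.075], TCP at [0.201, -0.592, 0.231] pointing down, gripper open.
Joint ranges: [-2.62, 2.62], [-0.44, 2.09], [-1.27, 1.32], [0.08, 2.57], [-1.32, 4.46], [0.12, 2], [-2.74, 2.74]. Speed limits (rad/s): [2.22, 2.22, 3.01, 3.01, 3.14, 3.14, 3.14].

### API

Orientations are given as [roll, pitch, yaw] about the fixed x, y, z axes, in that order (R = Rz(yaw) Ry(pitch) Rx(roll)).
In Python, from bench import * gives the robot as it stands.
- The arm moves only by the tool send_rows, never from a script. Its argument "series" is one flat list of numbers, 7 for each row, row after row: the turn, a rotation vector about the world's x, y, z in degrees, then the shift along the world's x, y, z in cm, then the opening, from 0 (shut) to 1 (fully open). In form: [rx, ry, rz, dx, dy, dz, fingers, rx, ry, rz, dx, dy, dz, fingers, ...]. A call has 1 to 10 rows; each row is the pose to reach, as a shift and turn from the pose commanded when the call began; what a row does not reach only later rows make up. A row lasts 1/12 s, in which the tool goes at most 41.7 mm and 7.16 degrees, less where a joint would pass 70% of its speed; a pose out of reach is approached as far as the arm can. A call with a gripper value outside its range is refused whole. The fingers move at their own pace and stop on an object; the grip force is fixed at half the most. Time passes only in rows, so rows that repeat a pose let the fingers close. It gives the time, the measured TCP pose, the force, the opening and the grip force at its end, in the units of the state.
- get_obs(): the state, without advancing time (a new reading comes with each control period).
- camera(name): name is "side" or "top"; returns (picture, depth): 480x640x3 uint8, red, green, blue; 480x640 float32, m along the optical axis (not along the pixel's ray), 0 where there is no reading.
- camera_model(name): a dict with "fx", "fy", "cx", "cy" (pixels), "pose" (4x4, takes a point from camera to world coordinates). Camera axes: x right, y down, z forward; pixel columns grow to the right and rows downward; lengths in m; the calibration is good to about 2 mm. A picture is of the moment at which its call begins. camera_model takes no time and is no camera call.
- job_done(): hands the job in; it is judged then, once.
Trained networks look in the newest picture that a camera, given by its name, has taken for a name from the list of things; names that differ only in an ending like _2 or _b are one class to them, and where a whole thing is asked for, a point or a joint stands for the part that bears it (a point fixed in the world has none). Each returns a list of dicts, best first, with "confidence" (0 to 1); they miss things now and then, are a little off and sometimes report something else, mostly with a low value. They report only what shows in the picture. A call takes as long as a camera call.
- recognise(camera, query): "rect" ([left, top, right, bottom] in pixels, round what is visible of it).
- landmark_of(camera, query): "position" ([column, row] in pixels: a listed point, or the origin of a listed thing).
The state is a dict: "time": time; "joint_pos": joint angles; "dq": joint speeds; "effort": joint torques, N m; "position": TCP position; "tcp_rot": TCP orientation; "contact_force": force on the tool from outside, world axes, zero at the start; "ft_torque": the same for the moment, N m; "opening": finger opening in m; "grasp_force": force on a finger pad.
Only numpy, scipy, OpenCV 4.12 (cv2) and the standard library are available. Lean on these libraries where they do the work, as an engineer would, in place of code of your own. Each camera call takes 0.05 s, during which the arm holds its last target. There are 200 camera calls.

### The job

A freshly glued plywood panel is curing on edge in its clamps in front of the bench switches: rather than put a hand over the wet glue, take the hook rod from the stack of offcuts, reach over the panel with its bent end and pull the red switch lever behind it towards you, fully over to its stop; touch the switches with nothing but the rod. Then lay the rod back on top of the stack, handle flat, bent end hanging down over the edge, and let go of it. Do not shift the panel or the stack, move the black lever or disturb the other things on the bench.

Things in the scene. Friction and masses are not known exactly. Their poses are not given: they have to be found in the camera images.
- rod: hook rod, 0.19 kg: dark wooden handle 180 long, 24 wide, 30 mm high; from its front end, 15 mm above its underside, a 6 mm steel rod runs on to 230 mm ahead of the handle's middle, where it bends 90 degrees down. Origin: centre of the handle's underside; x along the handle towards the bend, z up. Starts flat on the stack, bent leg hanging over the front edge, 23 mm clear of the bench
- rod_tip (a point): lowest end of the bent leg: 230 mm ahead of the rod's origin and 103 mm below it (118 mm below the handle's middle line)
- rod_grip (a point): point inside the handle at mid-height, 55 mm ahead of the handle's middle, 35 mm behind its front end: the rod balances there; handle 24 mm wide here, its underside 15 mm below this point
- stack: stack of seven plywood offcuts, 200 (x) x 160 (y) x 126 mm high, 2.5 kg, standing loose on the bench. Origin: centre of its underside; x points the way the rod lies (roughly away from the robot); its flat top is 126 mm above the origin
- panel: loose glue-up, 3 kg: boards on edge, 36 thick (x), 440 long (y), 150 mm high. Origin: centre of underside; +x away from the robot, to the switches. At y = -170 and 170 mm: cauls (30 thick, 32 wide, 135 high) on both faces and an F-clamp 18 mm wide, up to 180 mm above the bench; its screw and wooden handle (26 mm thick) stick out to x = -168 mm, 85 mm above the bench. Top edge free for |y| < 140 mm
- switch_red: fixed steel switch box 70 (x) x 60 (y) x 50 mm high, red lever in its top; 82 to 90 mm behind the panel's centre plane, 78 to 90 mm left or right of the panel's middle (trades places with the black one). Origin: centre of underside; lever pivot 45 mm above it; +x away from the robot, lever swings in the x-z plane. Behind the boxes a trunking fills x = 39 to 85 mm, 53 mm high
- lever_red (a joint): angle of the red lever: 0 = leaning 0.6 rad away from the robot (on), 0.6 = upright, 1.2 = leaning 0.6 rad towards the robot, at its stop (off). Starts between 0 and 0.15. Friction about 0.05 N m; it stays where it is left
- red_tip (a point): middle of the top end of the red lever, 57 mm from its pivot; the lever is a flat red paddle 28 mm wide (y), 8 mm thick, its upper 42 mm of that width, below it 14 mm wide
- switch_black: the other switch box, the same but with a black lever; leave it alone
- lever_black (a joint): angle of the black lever, as for the red; starts between 0 and 0.15 and must stay there
- black_tip (a point): middle of the top end of the black lever
- glue_bottle: white glue bottle with yellow label and black cap, 62 mm in diameter, 165 mm high, standing beyond the left end of the panel; origin: centre of its underside
- spreader: red toothed glue spreader, 60 x 110 x 4 mm, lying flat on the bench on the robot's side of the panel; origin: centre of its underside
- cap: black glue-bottle cap, a small cone 22 mm in diameter, 32 mm high, standing beside the glue bottle; origin: centre of its underside

How it is judged:
By the outcome, as a careful person would: the job done as asked, in the order asked, and still so for the second after the job is handed in, with the robot touching nothing.
It also fails if it takes over 54 s, if anything falls off the work surface, if the arm or the gripper's body presses on something with over 40 N, if the wrist force passes 120 N, or if a joint passes its speed limit or range.

## Working session

There is one attempt and no reset: what is moved stays moved. The work goes in short steps, Python scripts to look and compute and a tool call to move; the robot and the scene stay as the last step left them, time stands still between calls to the robot, and variables do not carry over. Pictures are saved under pics/ and viewed, at most 10 in all, crops included, and the job is handed in when it is done.

Besides the shell and the picture viewer there is one more tool, called as name(argument=value, ...), one argument or row to a line, values as JSON. send_rows: Moves the arm, as the interface text tells. Its arguments: {"type":"object","properties":{"series":{"type":"array","items":{"type":"number"}}},"required":["series"]}

```bash
mkdir -p pics; cat > h.py <<'E'
from bench import *
import numpy as np, cv2
def px2w(cam,u,v,d):
    m=camera_model(cam);p=np.array([(u-m["cx"])/m["fx"]*d,(v-m["cy"])/m["fy"]*d,d,1]);return (np.array(m["pose"])@p)[:3]
def ray_z(cam,u,v,z):
    m=camera_model(cam);T=np.array(m["pose"]);d=T[:3,:3]@np.array([(u-m["cx"])/m["fx"],(v-m["cy"])/m["fy"],1]);o=T[:3,3]
    return o+d*(z-o[2])/d[2]
def cloud(cam,depth):
    m=camera_model(cam);v,u=np.mgrid[0:480,0:640];d=depth
    p=np.stack([(u-m["cx"])/m["fx"]*d,(v-m["cy"])/m["fy"]*d,d],-1);T=np.array(m["pose"]);return p@T[:3,:3].T+T[:3,3]
def save(n,im): cv2.imwrite("pics/"+n,im[:,:,::-1])
E
python3 - <<'E'
from h import *
np.set_printoptions(precision=4,suppress=True)
ims=[]
for c in("top","side"):
    im,d=camera(c);save(c+"0.png",im);np.savez("/tmp/"+c,im=im,d=d)
    print(c,camera_model(c)["pose"])
    for q in["rod","rod_tip","rod_grip","stack","panel","switch_red","red_tip","black_tip","switch_black","glue_bottle","spreader","cap"]:
        r=landmark_of(c,q)[:2]
        print(q,[(np.round(x["position"],1),round(x["confidence"],2), px2w(c,*x["position"],d[int(x["position"][1]),int(x["position"][0])])) for x in r])
o=get_obs();print(o)
E
```

```text
top [[-0.0143 -0.987   0.1602  0.2984]
 [-0.9999  0.0128 -0.0105  0.0305]
 [ 0.0083 -0.1603 -0.987   1.6486]
 [ 0.      0.      0.      1.    ]]
rod [(array([467.1, 303.8]), 0.62, array([ 0.3901, -0.3485,  0.1605]))]
rod_tip [(array([472.7, 222.2]), 0.9, array([ 0.6234, -0.4158,  0.004 ])), (array([298.3, 243.8]), 0.24, array([0.5468, 0.0618, 0.141 ]))]
rod_grip [(array([472.2, 280.2]), 0.82, array([ 0.4482, -0.3657,  0.1548])), (array([263.3, 194.5]), 0.51, array([0.698 , 0.1567, 0.0469]))]
stack [(array([446.3, 302. ]), 0.71, array([ 0.3972, -0.305 ,  0.1286])), (array([325.6, 215.2]), 0.47, array([ 0.6375, -0.01  ,  0.0539]))]
panel [(array([299.4, 240.3]), 0.8, array([0.5539, 0.0588, 0.151 ]))]
switch_red [(array([267.6, 215. ]), 0.98, array([0.6402, 0.1448, 0.053 ]))]
red_tip [(array([262.3, 197.4]), 0.57, array([0.6776, 0.1553, 0.0977])), (array([471.1, 281.4]), 0.27, array([ 0.445 , -0.3621,  0.1575]))]
black_tip [(array([323.3, 196.2]), 0.64, array([ 0.6897, -0.0047,  0.0536]))]
switch_black [(array([324.2, 215.7]), 0.62, array([ 0.637 , -0.0063,  0.0501]))]
glue_bottle [(arr
[... 1318 characters left out ...]
, array([0.5271, 0.3723, 0.076 ]))]
spreader [(array([376.8, 278.5]), 0.73, array([0.4081, 0.0496, 0.0022]))]
cap [(array([350.4, 390.4]), 0.61, array([0.4611, 0.3408, 0.024 ]))]
{'time': 1.3, 'joint_pos': array([ 1.1404,  0.4345,  0.025 ,  1.5732, -0.0116,  1.134 , -0.0751]), 'dq': array([ 0.0006,  0.0002, -0.0017,  0.0008, -0.0009,  0.0019,  0.0018]), 'effort': array([  0.    , -67.0279,   1.0239, -31.6568,   0.0155,   0.0024,
         0.0001]), 'position': array([ 0.2012, -0.5917,  0.2313]), 'tcp_rot': array([-3.1416,  0.    ,  0.3277]), 'contact_force': array([ 0.4901, -0.4058,  0.1296]), 'ft_torque': array([-0.0387, -0.0232,  0.0657]), 'grasp_force': 0.0, 'opening': 0.08571025306264948}
```

View pics/top0.png

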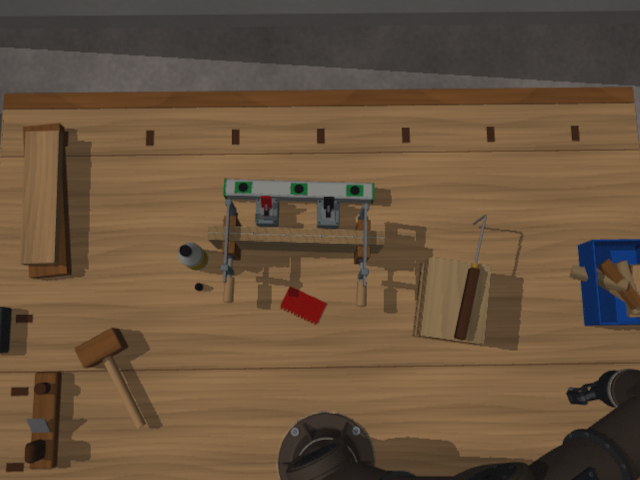

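View pics/side0.png

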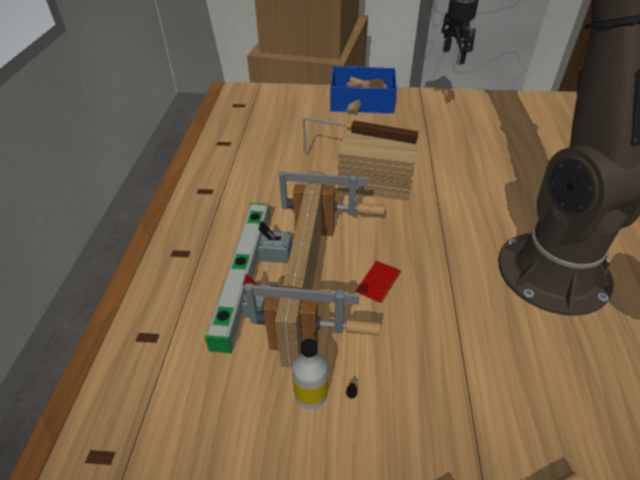

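The top view shows the rod handle at about (467,303) with its bend at about (482,217), the panel at (299,237), the red lever at (267,203), and the black lever at (328,205). The side view agrees with this. Next I'll fit the handle, panel and lever geometry from depth.

```bash
python3 - <<'E'
from h import *
np.set_printoptions(precision=4,suppress=True)
def fit(P,n):
    r=cv2.minAreaRect(P[:,:2].astype(np.float32)*1000);c=P[:,:2].mean(0);w=np.linalg.svd(P[:,:2]-c,full_matrices=False)[2][0]
    print(n,len(P),"rect c",r[0],"size",r[1],"ang",r[2],"mean",P.mean(0),"dir",np.degrees(np.arctan2(w[1],w[0])),"zmed",np.median(P[:,2]))
for c in("top","side"):
    f=np.load(f"/tmp/{c}.npz");im=f["im"].astype(int);d=f["d"];C=cloud(c,d)
    x,y,z=C[...,0],C[...,1],C[...,2];R,G,B=im[...,0],im[...,1],im[...,2]
    print(c)
    dark=R<110
    fit(C[(abs(x-.4)<.15)&(abs(y+.35)<.12)&(z>.14)&(z<.17)&(dark|(c=="side"))],"handle")
    fit(C[(abs(x-.4)<.14)&(abs(y+.33)<.13)&(z>.118)&(z<.134)],"stack top")
    fit(C[(abs(x-.555)<.05)&(abs(y-.06)<.13)&(z>.142)&(z<.158)],"panel mid top")
    m=(R>90)&(G<60)&(B<60)&(x>.58)&(x<.75)&(abs(y-.1)<.15)&(d>0)
    P=C[m];fit(P,"red");print(" z",P[:,2].min(),P[:,2].max(),"toppts",P[P[:,2]>P[:,2].max()-.012].mean(0), "x",P[:,0].min(),P[:,0].max(),"y",np.percentile(P[:,1],[2,98]))
    fit(C[(x>.6)&(x<.67)&(abs(y-.15)<.04)&(z>.042)&(z<.058)],"redbox top")
    fit(C[(x>.6)&(x<.67)&(abs(y+.01)<.04)&(z>.042)&(z<.058)],"blackbox top")
    P=C[(abs(x-.56)<.22)&(abs(y-.06)<.25)&(z>.16)&(z<.25)];print("clampmax",P.min(0),P.max(0))
    m=(x>.5)&(x<.7)&(abs(y+.39)<.08)&(z>.02)&(z<.16)
    P=C[m];P=P[P[:,0]>.53];print("rod pts",len(P),P[np.argsort(P[:,0])][::max(1,len(P)//12)])
# rays for red tip, rod bend
print(ray_z("top",262.3,197.4,.095),ray_z("side",244.2,276.5,.095), ray_z("top",472.7,222.2,.023),ray_z("side",305.4,155.1,.023))
E
python3 - <<'E'
import cv2
a=cv2.imread("pics/top0.png")[180:250,200:400];b=cv2.imread("pics/top0.png")[200:350,400:540]
a=cv2.resize(a,(800,280),interpolation=cv2.INTER_CUBIC);b=cv2.resize(b,(297,319),interpolation=cv2.INTER_CUBIC)
c=cv2.resize(cv2.imread("pics/side0.png")[190:360,200:360],(300,319),interpolation=cv2.INTER_CUBIC)
import numpy as np
o=np.zeros((600,800,3),np.uint8);o[:280]=a;o[280:599,:297]=b;o[280:599,300:600]=c
cv2.imwrite("pics/crop.png",o)
E
```

```text
top
handle 871 rect c (426.44573974609375, -363.74322509765625) size (36.01605224609375, 253.1762237548828) ang 76.41670227050781 mean [ 0.3993 -0.3525  0.1545] dir 164.77041050113286 zmed 0.1553260096600919
stack top 4103 rect c (401.2976379394531, -330.4969482421875) size (160.6976776123047, 198.44937133789062) ang 81.25812530517578 mean [ 0.4013 -0.3235  0.1266] dir 176.01210146770111 zmed 0.12660658091375487
panel mid top 1501 rect c (565.9424438476562, 59.872230529785156) size (261.0726318359375, 38.188209533691406) ang 87.42449951171875 mean [0.5658 0.06   0.1504] dir -92.66112738487115 zmed 0.15048024099853863
red 32 rect c (646.4157104492188, 189.89956665039062) size (17.811908721923828, 126.17807006835938) ang 39.61949920654297 mean [0.661  0.1701 0.1023] dir 132.16328597949314 zmed 0.09384121710426407
 z 0.06914091719027948 0.1396895660560289 toppts [0.6069 0.229  0.1352] x 0.5996807336319279 0.6841011895755758 y [0.137  0.2334]
redbox top 388 rect c (643.2140502929688, 147.54513549804688) size (59.67366027832031, 54.557220458984375) ang 88.02478790283203 mean [0.6406 0.147
[... 1871 characters left out ...]
2.7574462890625, -12.758270263671875) size (63.344669342041016, 54.18254852294922) ang 87.7116470336914 mean [ 0.6398 -0.0085  0.0497] dir 65.24531755068848 zmed 0.0496158184004547
clampmax [ 0.4407 -0.1145  0.16  ] [0.6596 0.2525 0.1812]
rod pts 140 [[ 0.5306 -0.3818  0.1437]
 [ 0.5421 -0.3922  0.1402]
 [ 0.5559 -0.3907  0.1406]
 [ 0.57   -0.3949  0.1407]
 [ 0.5841 -0.3968  0.1391]
 [ 0.5983 -0.4     0.1398]
 [ 0.6106 -0.4115  0.139 ]
 [ 0.6161 -0.4108  0.0434]
 [ 0.6169 -0.4057  0.0972]
 [ 0.618  -0.408   0.0691]
 [ 0.6187 -0.4067  0.0425]
 [ 0.6195 -0.4087  0.0237]
 [ 0.6207 -0.4098  0.0813]]
[0.6783 0.1555 0.095 ] [0.6858 0.1431 0.095 ] [ 0.6196 -0.4107  0.023 ] [ 0.6144 -0.3991  0.023 ]
```

View pics/crop.png

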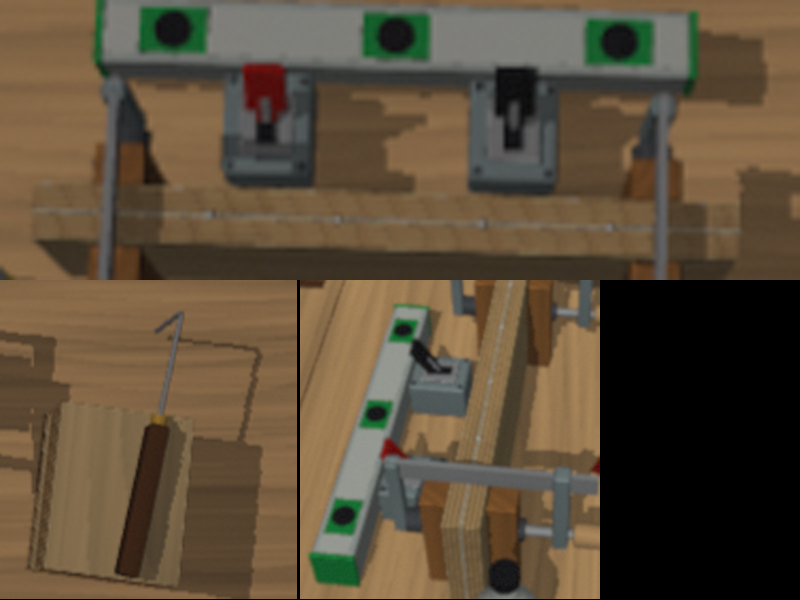

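Both views show the red lever on the left leaning away from the robot, with clear space behind it above the trunking. Measured positions:
- **Rod:** grip at about (0.449, -0.365), yaw about -15°
- **Panel:** yaw about -2.6°
- **Red tip:** about (0.682, 0.146, 0.095)

Now I'll move above the grip point.

send_rows(
  series=[0,0,-4,2.4,2.2,0,1,0,0,-8,5,4.6,0,1,0,0,-12,7.5,6.9,0,1,0,0,-16,10,9.2,0,1,0,0,-20,12.5,11.5,0,1,0,0,-24,15,13.8,0,1,0,0,-28,17.5,16,0,1,0,0,-31,20,18.3,0,1,0,0,-33.8,22.5,20.5,0,1,0,0,-33.8,24.8,22.7,0,1],
)

```text
time: 2.13
position: [0.4507, -0.3633, 0.2315]
tcp_rot: [3.142, -0.0, -0.265]
contact_force: [0.9, 0.5, -0.0]
opening: 0.0854
grasp_force: 0.0
```

```bash
python3 - <<'E'
from h import *
o=get_obs();print(o["time"],o["position"],o["tcp_rot"])
im,d=camera("top");save("a1.png",im[200:360,380:560].repeat(3,0).repeat(3,1))
im,d=camera("side")
for q in["rod_grip","rod_tip"]:
  for c in("top","side"):
    for x in landmark_of(c,q)[:1]:
        z=.141 if q=="rod_grip" else .023
        print(q,c,x["confidence"],ray_z(c,*x["position"],z))
E
```

```text
2.1333 [ 0.45065542 -0.36328011  0.23147624] [ 3.14156485e+00 -4.75898412e-04 -2.64926611e-01]
rod_grip top 0.64 [ 0.44801919 -0.37097496  0.141     ]
rod_grip side 0.72 [ 0.45148704 -0.36036524  0.141     ]
rod_tip top 0.78 [ 0.62468111 -0.40687872  0.023     ]
rod_tip side 0.72 [ 0.61543371 -0.40061496  0.023     ]
```

View pics/a1.png

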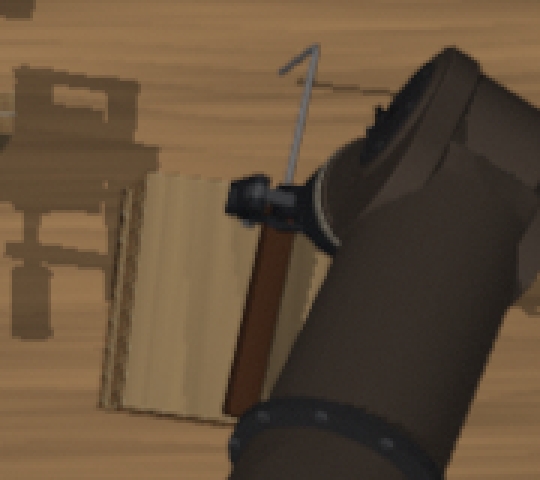

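The gripper is over the front of the handle and lined up with it. I'll descend and close.

send_rows(
  series=[0,0,0,0,0,-2,1,0,0,0,0,0,-4,1,0,0,0,0,0,-6,1,0,0,0,0,0,-8,1,0,0,0,0,0,-9,1,0,0,0,0,0,-9.8,1,0,0,0,0,0,-9.8,1,0,0,0,0,0,-9.8,1],
)

```text
time: 3.1
position: [0.4491, -0.3654, 0.1338]
tcp_rot: [3.141, -0.0, -0.263]
contact_force: [0.1, -0.8, 0.1]
opening: 0.0853
grasp_force: 0.0
```

send_rows(
  series=[0,0,0,0,0,0,0.6,0,0,0,0,0,0,0.4,0,0,0,0,0,0,0.3,0,0,0,0,0,0,0.2,0,0,0,0,0,0,0.1,0,0,0,0,0,0,0,0,0,0,0,0,0,0,0,0,0,0,0,0,0,0,0,0,0,0,0,0,0,0,0,0,0,0,0],
)

```text
time: 3.93
position: [0.4496, -0.3649, 0.1339]
tcp_rot: [3.141, -0.001, -0.262]
contact_force: [0.2, -0.4, 5.5]
opening: 0.0229
grasp_force: 60.1
```

send_rows(
  series=[0,0,0,0,0,0.5,0,0,0,0,0,0,1.5,0,0,0,0,0,0,3.5,0,0,0,0,0,0,6,0,0,0,0,0,0,9,0,0,0,0,0,0,12,0,0,0,0,0,0,15,0,0,0,0,0,0,18,0,0,0,0,0,0,20,0,0,0,0,0,0,20,0],
)

```text
time: 4.77
position: [0.4505, -0.3657, 0.3388]
tcp_rot: [3.139, -0.007, -0.262]
contact_force: [0.5, -0.2, -1.6]
opening: 0.0229
grasp_force: 59.2
```

```bash
cat > tip.py <<'E'
from h import *
np.set_printoptions(precision=4,suppress=True)
o=get_obs();T=o["position"];y=o["tcp_rot"][2];print(o["time"],T,o["tcp_rot"],o["contact_force"])
ex=T+np.array([.175*np.cos(y),.175*np.sin(y),0]);print("expected tip xy",ex)
for c in("side","top"):
    im,d=camera(c);save(f"t{o['time']:.2f}{c}.png",im);C=cloud(c,d)
    for x in landmark_of(c,"rod_tip")[:1]:
        print(c,x["position"],x["confidence"],"ray at z",T[2]-.111,ray_z(c,*x["position"],T[2]-.111))
    # leg points near expected
    m=(np.hypot(C[...,0]-ex[0],C[...,1]-ex[1])<.03)&(C[...,2]>T[2]-.14)&(C[...,2]<T[2]+.03)&(d>0)
    P=C[m];
    if len(P): print(" near leg",len(P),"med",np.median(P,0),"zmin/max",np.percentile(P[:,2],[1,99]))
    ux=np.array([np.cos(y),np.sin(y)]);s=(C[...,:2]-T[:2])@ux;t=(C[...,:2]-T[:2])@np.array([-ux[1],ux[0]])
    m=(abs(t)<.02)&(s>.05)&(s<.17)&(abs(C[...,2]-T[2])<.03)&(d>0);print(" bar pitch dz/ds, side",np.polyfit(s[m],C[...,2][m],1),np.polyfit(s[m],t[m],1),m.sum())
E
python3 tip.py
```

```text
4.7667 [ 0.4505 -0.3657  0.3388] [ 3.1391 -0.0072 -0.2623] [ 0.4778 -0.242  -1.5743]
expected tip xy [ 0.6195 -0.4111  0.3388]
side [301.8, 88.8] 0.7 ray at z 0.22784054090730893 [ 0.6191 -0.4085  0.2278]
 near leg 124 med [ 0.6187 -0.4084  0.3008] zmin/max [0.2316 0.3491]
 bar pitch dz/ds, side [0.0062 0.3455] [0.0047 0.0019] 123
top [495.7, 205.1] 0.88 ray at z 0.22784054090730893 [ 0.6201 -0.4125  0.2278]
 near leg 79 med [ 0.6118 -0.4082  0.3186] zmin/max [0.2265 0.3491]
 bar pitch dz/ds, side [-0.0642  0.35  ] [ 0.0028 -0.0006] 158
```

The rod is held level and as expected, with its tip 0.111 m below the TCP. I'll carry it across high.

send_rows(
  series=[0,0,0.5,0.2,1,0,0,0,0,1.5,0.6,3,0,0,0,0,3,1,6,0,0,0,0,4,1.5,9,0,0,0,0,5,2,12,0,0,0,0,6,2.5,15,0,0,0,0,7,3,18,0,0,0,0,8,3.5,21,0,0,0,0,9,4,24,0,0,0,0,9.5,4.5,27,0,0],
)

```text
time: 5.8
position: [0.4935, -0.0911, 0.3328]
tcp_rot: [-3.141, 0.001, -0.093]
contact_force: [0.8, -0.4, -2.3]
opening: 0.0227
grasp_force: 59.1
```

send_rows(
  series=[0,0,0.5,0.5,3,0,0,0,0,1,1,6,0,0,0,0,1.5,1.4,9,0,0,0,0,2,1.8,12,0,0,0,0,2.5,2.2,15,0,0,0,0,2.9,2.6,18,0,0,0,0,2.9,3,21,0,0,0,0,2.9,3.2,23.5,0,0,0,0,2.9,3.3,24.9,0,0,0,0,2.9,3.3,24.9,0,0],
)

```text
time: 6.63
position: [0.5249, 0.1604, 0.3325]
tcp_rot: [-3.14, 0.002, -0.037]
contact_force: [0.8, -0.6, -2.3]
opening: 0.0229
grasp_force: 59.2
```

```bash
python3 tip.py; python3 - <<'E'
import cv2,glob
from h import *
f=sorted(glob.glob("pics/t*side.png"))[-1];g=f.replace("side","top")
a=cv2.resize(cv2.imread(f)[150:350,180:380],(400,400),interpolation=cv2.INTER_CUBIC);b=cv2.resize(cv2.imread(g)[130:330,180:380],(400,400),interpolation=cv2.INTER_CUBIC)
cv2.imwrite("pics/c2.png",np.hstack([a,b]))
for c in("top","side"):
  for q in("red_tip","switch_red"):
    for x in landmark_of(c,q)[:1]: print(c,q,x, ray_z(c,*x["position"],.095 if q=="red_tip" else 0.0))
E
```

```text
6.6333 [0.5249 0.1604 0.3325] [-3.1396  0.0021 -0.0374] [ 0.7949 -0.6398 -2.3469]
expected tip xy [0.6998 0.1538 0.3325]
side [229.1, 238.7] 0.83 ray at z 0.2215231009559841 [0.695  0.1627 0.2215]
 near leg 235 med [0.6981 0.1559 0.3016] zmin/max [0.2244 0.3422]
 bar pitch dz/ds, side [-0.0056  0.3405] [-0.0022  0.0017] 259
top [261.7, 174.6] 0.51 ray at z 0.2215231009559841 [0.7038 0.1468 0.2215]
 near leg 60 med [0.693  0.1471 0.3374] zmin/max [0.2268 0.3478]
 bar pitch dz/ds, side [-0.386   0.4003] [-0.0181 -0.0041] 34
top red_tip {'position': [264.9, 195.9], 'confidence': 0.42} [0.68222204 0.14873931 0.095     ]
top switch_red {'position': [267.9, 214.7], 'confidence': 0.74} [0.65238054 0.14773362 0.        ]
side red_tip {'position': [241.1, 273.1], 'confidence': 0.54} [0.69391691 0.13443787 0.095     ]
side switch_red {'position': [260.2, 309.1], 'confidence': 0.95} [0.66045947 0.15193021 0.        ]
```

View pics/c2.png

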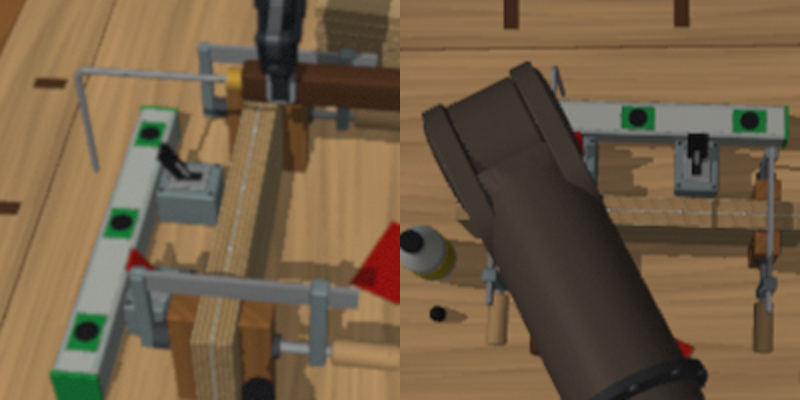

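The leg is over the trunking just behind the red lever. The lever is partly hidden by the clamp in the side view and by the arm in the top view. I'll make a small correction and lower it.

send_rows(
  series=[0,0,-0.5,0.4,-0.3,0,0,0,0,-0.5,0.8,-0.6,-1,0,0,0,-0.5,0.8,-0.6,-3,0,0,0,-0.5,0.8,-0.6,-5.5,0,0,0,-0.5,0.8,-0.6,-8,0,0,0,-0.5,0.8,-0.6,-10.5,0,0,0,-0.5,0.8,-0.6,-12,0,0,0,-0.5,0.8,-0.6,-13.5,0,0,0,-0.5,0.8,-0.6,-14.5,0,0,0,-0.5,0.8,-0.6,-14.5,0],
)

```text
time: 7.87
position: [0.5342, 0.1472, 0.1857]
tcp_rot: [3.14, 0.004, -0.055]
contact_force: [-0.5, -0.4, -1.2]
opening: 0.0229
grasp_force: 59.1
```

```bash
python3 tip.py; python3 - <<'E'
import cv2,glob
from h import *
f=sorted(glob.glob("pics/t*side.png"))[-1];g=f.replace("side","top")
a=cv2.resize(cv2.imread(f)[200:350,200:350],(400,400),interpolation=cv2.INTER_CUBIC);b=cv2.resize(cv2.imread(g)[150:300,200:350],(400,400),interpolation=cv2.INTER_CUBIC)
cv2.imwrite("pics/c3.png",np.hstack([a,b]))
E
```

```text
7.8667 [0.5342 0.1472 0.1857] [ 3.14    0.0037 -0.0551] [-0.5461 -0.3913 -1.1984]
expected tip xy [0.7089 0.1375 0.1857]
side [234.9, 282.2] 0.6 ray at z 0.07467954832751277 [0.7079 0.1426 0.0747]
 near leg 553 med [0.7087 0.1399 0.0509] zmin/max [0.0468 0.1943]
 bar pitch dz/ds, side [-0.0059  0.1937] [-0.003   0.0017] 197
top [267.6, 186.4] 0.66 ray at z 0.07467954832751277 [0.713  0.1431 0.0747]
 near leg 238 med [0.7056 0.1305 0.0521] zmin/max [0.046  0.2015]
 bar pitch dz/ds, side [-0.0936  0.2129] [ 0.0133 -0.0027] 32
```

View pics/c3.png

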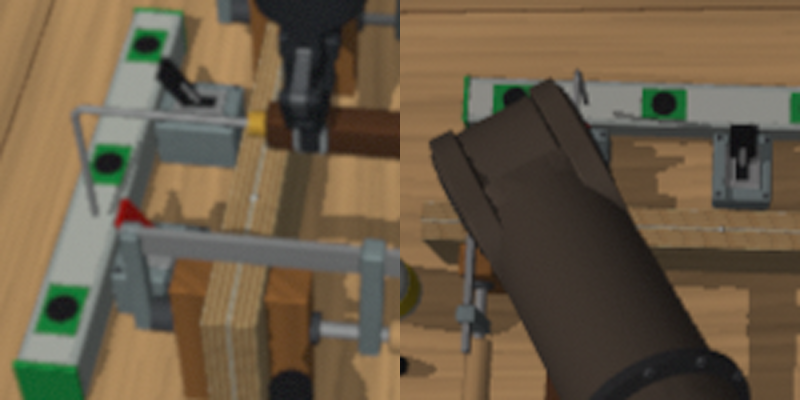

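The leg is behind the red paddle with its tip at about (0.709, 0.140, 0.075). I'll shift slightly in y and pull.

send_rows(
  series=[0,0,0.3,0,0.6,0,0,0,0,0.3,-0.5,0.6,0,0,0,0,0.3,-1.2,0.7,0,0,0,0,0.3,-1.9,0.7,0,0,0,0,0.3,-2.6,0.7,0,0,0,0,0.3,-3.3,0.8,0,0,0,0,0.3,-4,0.8,0,0,0,0,0.3,-4.7,0.8,0,0,0,0,0.3,-5.3,0.8,0,0,0,0,0.3,-5.3,0.8,0,0],
)

```text
time: 8.9
position: [0.4808, 0.1564, 0.1884]
tcp_rot: [3.141, 0.0, -0.049]
contact_force: [0.5, -0.0, -1.2]
opening: 0.023
grasp_force: 59.2
```

```bash
python3 tip.py; python3 - <<'E'
import cv2,glob
from h import *
f=sorted(glob.glob("pics/t*side.png"))[-1];g=f.replace("side","top")
a=cv2.resize(cv2.imread(f)[200:350,200:350],(400,400),interpolation=cv2.INTER_CUBIC);b=cv2.resize(cv2.imread(g)[150:300,200:350],(400,400),interpolation=cv2.INTER_CUBIC)
cv2.imwrite("pics/c4.png",np.hstack([a,b]))
E
```

```text
8.9 [0.4808 0.1564 0.1884] [ 3.1414  0.0005 -0.0485] [ 0.5402 -0.0006 -1.2111]
expected tip xy [0.6556 0.1479 0.1884]
side [259.1, 284.9] 0.96 ray at z 0.07741306889070425 [0.6559 0.1486 0.0774]
 near leg 297 med [0.6534 0.1507 0.1015] zmin/max [0.0487 0.1989]
 bar pitch dz/ds, side [-0.      0.1967] [-0.0006  0.0016] 205
top [265.8, 207.7] 0.69 ray at z 0.07741306889070425 [0.6546 0.1477 0.0774]
 near leg 286 med [0.6491 0.1443 0.0539] zmin/max [0.0486 0.1994]
 bar pitch dz/ds, side [-0.1629  0.2202] [-0.005  -0.0011] 53
```

View pics/c4.png

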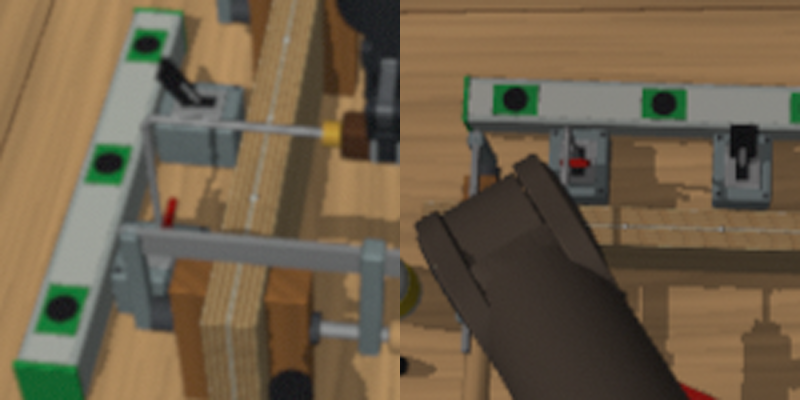

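The lever is now near upright. I'll keep pulling in small steps and watch the force.

send_rows(
  series=[0,0,0,-0.3,0,0,0,0,0,0,-0.6,0,0,0,0,0,0,-0.9,0,0,0,0,0,0,-1.2,0.1,0,0,0,0,0,-1.2,0.1,0,0],
)

```text
time: 9.52
position: [0.4695, 0.1575, 0.1884]
tcp_rot: [3.142, 0.0, -0.049]
contact_force: [0.4, -0.5, -1.6]
opening: 0.0229
grasp_force: 59.3
```

send_rows(
  series=[0,0,0,-0.2,0,0,0,0,0,0,-0.4,0,0,0,0,0,0,-0.4,0,0,0],
)

```text
time: 9.77
position: [0.4658, 0.1573, 0.1884]
tcp_rot: [3.142, 0.0, -0.049]
contact_force: [0.9, -0.4, -0.6]
opening: 0.0226
grasp_force: 59.2
```

send_rows(
  series=[0,0,0,-0.2,0,0,0,0,0,0,-0.4,0,0,0,0,0,0,-0.4,0,0,0],
)

```text
time: 10.02
position: [0.4625, 0.1574, 0.1887]
tcp_rot: [-3.141, -0.001, -0.049]
contact_force: [0.8, 0.0, 1.0]
opening: 0.0228
grasp_force: 59.5
```

```bash
python3 tip.py; python3 - <<'E'
import cv2,glob
from h import *
f=sorted(glob.glob("pics/t*side.png"),key=lambda s:float(s[6:-8]))[-1];g=f.replace("side","top")
a=cv2.resize(cv2.imread(f)[240:320,220:300],(400,400),interpolation=cv2.INTER_CUBIC);b=cv2.resize(cv2.imread(g)[170:250,230:310],(400,400),interpolation=cv2.INTER_CUBIC)
cv2.imwrite("pics/c5.png",np.hstack([a,b]))
E
```

```text
10.0167 [0.4625 0.1574 0.1887] [-3.1413 -0.0012 -0.0493] [0.784  0.0343 0.9536]
expected tip xy [0.6373 0.1488 0.1887]
side [269.5, 285.3] 0.65 ray at z 0.07767409189315884 [0.6343 0.1485 0.0777]
 near leg 286 med [0.6365 0.1512 0.1114] zmin/max [0.0492 0.2009]
 bar pitch dz/ds, side [0.0115 0.1968] [-0.0004  0.0016] 205
top [264.9, 215.0] 0.7 ray at z 0.07767409189315884 [0.635  0.1501 0.0777]
 near leg 279 med [0.6324 0.1456 0.0566] zmin/max [0.049  0.2045]
 bar pitch dz/ds, side [-0.098   0.2119] [-0.0138  0.0005] 66
```

View pics/c5.png

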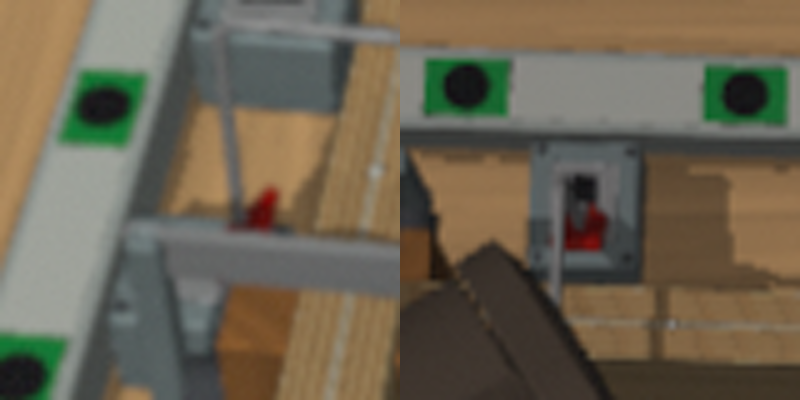

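```bash
cat > red.py <<'E'
from h import *
np.set_printoptions(precision=4,suppress=True)
for c in("top","side"):
    im,d=camera(c);C=cloud(c,d);I=im.astype(int);R,G,B=I[...,0],I[...,1],I[...,2]
    m=(R>80)&(G<.45*R)&(B<.45*R)&(abs(C[...,0]-.65)<.06)&(abs(C[...,1]-.15)<.04)&(C[...,2]>.05)&(C[...,2]<.11)
    P=C[m];P=P[np.argsort(P[:,2])];print(c,len(P),"\n",P[::max(1,len(P)//10)]);
    if len(P)>6: s=np.polyfit(P[:,2],P[:,0],1);print("lean deg",np.degrees(np.arctan(s[0])),"x at z.045",np.polyval(s,.045))
    for x in landmark_of(c,"red_tip")[:1]: print(x,ray_z(c,*x["position"],.092))
E
python3 red.py; python3 -c "
from bench import *;o=get_obs();print(o['contact_force'],o['ft_torque'],o['position'])"
```

```text
top 14 
 [[0.6476 0.1434 0.0564]
 [0.6279 0.1414 0.0856]
 [0.6226 0.1466 0.0856]
 [0.6249 0.1439 0.087 ]
 [0.6275 0.1387 0.087 ]
 [0.6242 0.1411 0.0903]
 [0.6213 0.1384 0.0914]
 [0.6239 0.1384 0.0914]
 [0.6266 0.1436 0.0916]
 [0.6211 0.1435 0.0924]
 [0.6209 0.1408 0.0934]
 [0.6209 0.1538 0.0943]
 [0.6234 0.146  0.0945]
 [0.6233 0.1485 0.0954]]
lean deg -33.55211666263373 x at z.045 0.6541696648899162
{'position': [261.4, 219.7], 'confidence': 0.47} [0.6196 0.1581 0.092 ]
side 22 
 [[0.6243 0.1479 0.0882]
 [0.6277 0.1522 0.0898]
 [0.6247 0.158  0.0907]
 [0.6245 0.1451 0.0912]
 [0.6264 0.1457 0.0917]
 [0.6293 0.1539 0.0917]
 [0.6269 0.1564 0.0918]
 [0.6248 0.1564 0.092 ]
 [0.625  0.141  0.0926]
 [0.6266 0.144  0.0928]
 [0.6286 0.1577 0.0932]]
lean deg 25.611509835414108 x at z.045 0.6040884810647165
{'position': [350.7, 390.5], 'confidence': 0.73} [0.4621 0.3772 0.092 ]
[ 2.64951536 -1.13077546 -1.91274227] [ 0.06204227 -1.05831677  0.0616312 ] [0.46227914 0.15723632 0.18823942]
```

The measured lean is about -33°, which is at the stop. I'll give one small extra pull to confirm.

send_rows(
  series=[0,0,0,-0.15,0,0,0,0,0,0,-0.3,0,0,0,0,0,0,-0.3,0,0,0,0,0,0,-0.3,0,0,0],
)

```text
time: 10.75
position: [0.4588, 0.1572, 0.1882]
tcp_rot: [3.141, 0.001, -0.049]
contact_force: [2.1, -0.4, -0.5]
opening: 0.0232
grasp_force: 59.3
```

```bash
python3 red.py; python3 -c "
from bench import *;o=get_obs();print(o['contact_force'],o['ft_torque'],o['position'])"; python3 tip.py
```

```text
top 15 
 [[0.6516 0.1439 0.0505]
 [0.6474 0.1434 0.0572]
 [0.6219 0.1438 0.0889]
 [0.6244 0.1385 0.0893]
 [0.627  0.1385 0.0895]
 [0.6245 0.1515 0.0897]
 [0.6217 0.1463 0.0897]
 [0.6268 0.1436 0.0907]
 [0.6213 0.141  0.0914]
 [0.6264 0.1409 0.0924]
 [0.621  0.1383 0.093 ]
 [0.6237 0.1486 0.0934]
 [0.6236 0.1434 0.0936]
 [0.6229 0.1406 0.0965]
 [0.6229 0.1458 0.0971]]
lean deg -33.463150561966124 x at z.045 0.6548157830599104
{'position': [262.0, 219.7], 'confidence': 0.55} [0.6195 0.1565 0.092 ]
side 22 
 [[0.6284 0.148  0.088 ]
 [0.6271 0.1565 0.0887]
 [0.6241 0.149  0.0895]
 [0.6248 0.1575 0.0901]
 [0.6292 0.1554 0.0903]
 [0.625  0.1419 0.0905]
 [0.6274 0.1397 0.091 ]
 [0.6274 0.1534 0.0913]
 [0.627  0.1562 0.0915]
 [0.6239 0.1488 0.0924]
 [0.6282 0.147  0.0931]]
lean deg 11.566878474945035 x at z.045 0.6169616549650122
{'position': [274.5, 277.9], 'confidence': 0.4} [0.6241 0.1402 0.092 ]
[2.3665583  0.46873531 0.82228599] [-0.1581605  -0.75117594 -0.02150328] [0.45889285 0.15718287 0.18824207]
10.95 [0.4589 0.1572 0.1882] [ 3.1413  0.0006 -0.0492] [2.3666 0.4687 0.8223]
expected tip xy [0.6337 0.1486 0.1882]
side [267.9, 285.1] 0.97 ray at z 0.07724207365558024 [0.6378 0.1478 0.0772]
 near leg 276 med [0.6343 0.1511 0.1147] zmin/max [0.049  0.2033]
 bar pitch dz/ds, side [0.0284 0.1961] [0.002  0.0013] 205
top [266.3, 210.3] 0.49 ray at z 0.07724207365558024 [0.6477 0.1464 0.0772]
 near leg 270 med [0.6321 0.1455 0.056 ] zmin/max [0.0484 0.2041]
 bar pitch dz/ds, side [0.0109 0.1994] [ 0.0114 -0.0031] 67
```

The lever stayed put while the rod flexed in the grip, so it is at its stop. I'll back the leg off behind and lift.

send_rows(
  series=[0,0,0,0.6,0,0,0,0,0,0,1.5,0,0,0,0,0,0,2,0,0.5,0,0,0,0,2,0,2,0,0,0,0,2,0,4.5,0,0,0,0,2,0,7,0,0,0,0,2,0,10,0,0,0,0,2,0,13,0,0,0,0,2,0,15,0,0,0,0,2,0,15,0],
)

```text
time: 11.98
position: [0.4812, 0.1582, 0.343]
tcp_rot: [-3.139, -0.006, -0.049]
contact_force: [1.2, 0.5, -2.2]
opening: 0.0227
grasp_force: 59.3
```

```bash
python3 tip.py; python3 red.py | grep -E "lean|top"
```

```text
11.9833 [0.4812 0.1582 0.343 ] [-3.1387 -0.006  -0.0494] [ 1.2298  0.5098 -2.1945]
expected tip xy [0.656  0.1495 0.343 ]
side [249.1, 229.3] 0.92 ray at z 0.2319716007857322 [0.6598 0.1464 0.232 ]
 near leg 240 med [0.6562 0.1519 0.3188] zmin/max [0.2397 0.3569]
 bar pitch dz/ds, side [0.0259 0.3506] [0.0014 0.0013] 269
top [259.6, 193.6] 0.51 ray at z 0.2319716007857322 [0.6542 0.1509 0.232 ]
 near leg 60 med [0.6481 0.1472 0.346 ] zmin/max [0.2365 0.3556]
 bar pitch dz/ds, side [-0.202   0.3793] [ 0.0106 -0.0038] 64
top 18 
lean deg -35.54479815967988 x at z.045 0.6571877302985933
lean deg -0.5049214959107137 x at z.045 0.6267008621638347
```

send_rows(
  series=[0,0,-0.5,-0.1,-1,0,0,0,0,-1,-0.2,-3,0,0,0,0,-2,-0.4,-6,0,0,0,0,-3,-0.6,-9,0,0,0,0,-4,-0.8,-12,0,0,0,0,-5,-1,-15,0,0,0,0,-6,-1.2,-18,0,0,0,0,-7,-1.4,-21,0,0,0,0,-8,-1.6,-24,0,0,0,0,-9,-1.8,-27,0,0],
)

```text
time: 13.22
position: [0.4602, -0.1149, 0.3382]
tcp_rot: [3.141, 0.0, -0.208]
contact_force: [1.2, 0.2, -1.9]
opening: 0.023
grasp_force: 59.2
```

send_rows(
  series=[0,0,-0.5,-0.1,-3,0,0,0,0,-1,-0.3,-6,0,0,0,0,-1.5,-0.5,-9,0,0,0,0,-2,-0.7,-12,0,0,0,0,-2.5,-0.9,-15,0,0,0,0,-3,-1,-18,0,0,0,0,-3.2,-1.1,-21,0,0,0,0,-3.2,-1.2,-23.5,0,0,0,0,-3.2,-1.2,-25.3,0,0,0,0,-3.2,-1.2,-25.3,0,0],
)

```text
time: 14.05
position: [0.4468, -0.3708, 0.3376]
tcp_rot: [3.139, 0.001, -0.269]
contact_force: [0.0, 0.4, -3.3]
opening: 0.0227
grasp_force: 59.2
```

send_rows(
  series=[0.2,0.6,0,0,0,0,0,0.36,1.3,0,0,0,-1,0,0.36,1.3,0,0,0,-3,0,0.36,1.3,0,0,0,-5.5,0,0.36,1.3,0,0,0,-8,0,0.36,1.3,0,0,0,-10.5,0,0.36,1.3,0,0,0,-12.5,0,0.36,1.3,0,0,0,-14,0,0.36,1.3,0,0,0,-15,0,0.36,1.3,0,0,0,-15,0],
)

```text
time: 14.88
position: [0.4484, -0.3638, 0.1858]
tcp_rot: [-3.14, 0.028, -0.261]
contact_force: [-0.5, 1.0, -2.0]
opening: 0.023
grasp_force: 59.2
```

```bash
python3 tip.py
```

```text
14.8833 [ 0.4484 -0.3638  0.1858] [-3.1397  0.0277 -0.2605] [-0.4614  0.9991 -2.0085]
expected tip xy [ 0.6175 -0.4089  0.1858]
side [302.6, 139.0] 0.64 ray at z 0.07483835018004396 [ 0.6215 -0.4041  0.0748]
 near leg 101 med [ 0.6172 -0.4051  0.1503] zmin/max [0.0758 0.1946]
 bar pitch dz/ds, side [-0.0096  0.1925] [0.     0.0021] 98
top [479.2, 220.1] 0.82 ray at z 0.07483835018004396 [ 0.6148 -0.4141  0.0748]
 near leg 62 med [ 0.6113 -0.4082  0.1774] zmin/max [0.0837 0.2037]
 bar pitch dz/ds, side [-0.0377  0.2012] [ 0.0045 -0.0026] 125
```

send_rows(
  series=[-0.1,-0.4,0,0,-0.1,-1.5,0,-0.1,-0.4,0,0,-0.1,-3,0,-0.1,-0.4,0,0,-0.1,-4,0,-0.1,-0.4,0,0,-0.1,-4.6,0,-0.1,-0.4,0,0,-0.1,-4.9,0,-0.1,-0.4,0,0,-0.1,-4.9,0],
)

```text
time: 15.58
position: [0.4493, -0.3667, 0.1392]
tcp_rot: [-3.141, 0.017, -0.262]
contact_force: [0.0, -0.1, -2.8]
opening: 0.0232
grasp_force: 59.2
```

send_rows(
  series=[0,0,0,0,0,-0.1,0,0,0,0,0,0,-0.2,0,0,0,0,0,0,-0.3,0,0,0,0,0,0,-0.3,0],
)

```text
time: 15.92
position: [0.4493, -0.3668, 0.1365]
tcp_rot: [-3.141, 0.016, -0.262]
contact_force: [1.0, -0.4, -1.6]
opening: 0.0227
grasp_force: 59.2
```

send_rows(
  series=[0,0,0,0,0,-0.1,0,0,0,0,0,0,-0.2,0,0,0,0,0,0,-0.2,0],
)

```text
time: 16.17
position: [0.4492, -0.3668, 0.1342]
tcp_rot: [-3.141, 0.016, -0.262]
contact_force: [-0.6, -0.0, -1.5]
opening: 0.0231
grasp_force: 59.3
```

send_rows(
  series=[0,0,0,0,0,-0.1,0,0,0,0,0,0,-0.1,0,0,0,0,0,0,-0.1,0],
)

```text
time: 16.42
position: [0.4493, -0.3668, 0.1339]
tcp_rot: [-3.141, 0.016, -0.262]
contact_force: [-0.7, 1.3, 5.6]
opening: 0.0227
grasp_force: 59.9
```

```bash
python3 tip.py
```

```text
16.4167 [ 0.4493 -0.3668  0.1339] [-3.1414  0.016  -0.2622] [-0.6631  1.3468  5.629 ]
expected tip xy [ 0.6183 -0.4122  0.1339]
side [308.7, 154.2] 0.95 ray at z 0.022949700828724592 [ 0.6051 -0.4044  0.0229]
 near leg 276 med [ 0.6183 -0.4091 -0.0005] zmin/max [-0.0053  0.143 ]
 bar pitch dz/ds, side [0.0082 0.1398] [0.0059 0.002 ] 95
top [471.7, 221.8] 0.65 ray at z 0.022949700828724592 [ 0.6208 -0.408   0.0229]
 near leg 380 med [ 0.6137 -0.4103  0.0016] zmin/max [-0.0056  0.1464]
 bar pitch dz/ds, side [-0.0516  0.1487] [ 0.0048 -0.0015] 120
```

The rod is resting on the stack at the original height. I'll release it.

send_rows(
  series=[0,0,0,0,0,0,0.35,0,0,0,0,0,0,0.5,0,0,0,0,0,0,0.8,0,0,0,0,0,0,1,0,0,0,0,0,0,1,0,0,0,0,0,0,1,0,0,0,0,0,0,1,0,0,0,0,0,0,1],
)

```text
time: 17.28
position: [0.4492, -0.3668, 0.1333]
tcp_rot: [-3.141, 0.016, -0.262]
contact_force: [-0.1, -0.1, -0.5]
opening: 0.0854
grasp_force: 0.0
```

send_rows(
  series=[0,0,0,0,0,0.5,1,0,0,0,0,0,2,1,0,0,0,0,0,4,1,0,0,0,0,0,6.5,1,0,0,0,0,0,9,1,0,0,0,-2,-3,11,1,0,0,0,-5,-6,12,1,0,0,0,-7.5,-9,12,1,0,0,0,-10,-12,12,1,0,0,0,-13,-15,12,1],
)

```text
time: 18.12
position: [0.3192, -0.5174, 0.2543]
tcp_rot: [3.141, 0.015, -0.261]
contact_force: [-0.1, -0.4, -0.5]
opening: 0.0852
grasp_force: 0.0
```

send_rows(
  series=[0,0,0,-3,-2,0,1,0,0,0,-6,-4,0,1,0,0,0,-9,-6,0,1,0,0,0,-9,-6,0,1],
)

```text
time: 18.45
position: [0.2204, -0.5807, 0.2539]
tcp_rot: [3.138, 0.02, -0.273]
contact_force: [-2.3, -0.0, -0.6]
opening: 0.0853
grasp_force: 0.0
```

```bash
python3 - <<'E'
from h import *
np.set_printoptions(precision=4,suppress=True)
o=get_obs();print(o["time"],o["position"],o["opening"],o["contact_force"])
f0={}
a=[]
for c in("top","side"):
    im,d=camera(c);C=cloud(c,d);x,y,z=[C[...,i] for i in range(3)];o0=np.load(f"/tmp/{c}.npz");C0=cloud(c,o0["d"])
    save(c+"end.png",im)
    for n,(X,Y,dx,dy,z0,z1) in dict(handle=(.4,-.35,.15,.12,.14,.17),stack=(.4,-.33,.14,.13,.118,.134),panel=(.565,.06,.05,.13,.142,.158),leg=(.617,-.41,.03,.03,.02,.15)).items():
        for K in(C0,C):
            P=K[(abs(K[...,0]-X)<dx)&(abs(K[...,1]-Y)<dy)&(K[...,2]>z0)&(K[...,2]<z1)]
            r=cv2.minAreaRect(P[:,:2].astype(np.float32)*1000);print(c,n,np.round(r[0],1),np.round(r[1],1),round(r[2],2),P.mean(0))
    a.append(im)
A=cv2.resize(a[0][180:350,180:520],(800,400));B=cv2.resize(a[1][110:410,200:430],(153,200))
cv2.imwrite("pics/end.png",A[:,:,::-1])
print(landmark_of("top","rod_tip")[:1],landmark_of("side","rod_tip")[:1])
E
python3 red.py|grep -E "lean|top"
```

```text
18.45 [ 0.2204 -0.5807  0.2539] 0.08530531011606948 [-2.2825 -0.0027 -0.6014]
top handle [ 426.4 -363.7] [ 36.  253.2] 76.42 [ 0.4014 -0.353   0.1544]
top handle [ 427.3 -362.6] [ 26.8 252.5] 75.19 [ 0.4027 -0.3543  0.1545]
top stack [ 401.3 -330.5] [160.7 198.4] 81.26 [ 0.4013 -0.3235  0.1266]
top stack [ 401.6 -330.4] [160.1 199.1] 81.29 [ 0.4006 -0.3233  0.1265]
top panel [565.9  59.9] [261.1  38.2] 87.42 [0.5658 0.06   0.1504]
top panel [566.4  59.9] [260.9  37.9] 87.55 [0.5657 0.0604 0.1506]
top leg [ 601.3 -407.7] [ 6.8 28.9] 75.2 [ 0.6075 -0.4092  0.1084]
top leg [ 601.6 -409.6] [ 8.5 29.5] 75.2 [ 0.6076 -0.4099  0.1107]
side handle [ 429.1 -356.6] [ 29.6 245.9] 74.9 [ 0.4045 -0.3464  0.1499]
side handle [ 429.7 -357.7] [ 30.6 246.5] 74.89 [ 0.405  -0.3473  0.15  ]
side stack [ 406.8 -327.1] [166.9 198.6] 81.56 [ 0.4115 -0.2982  0.1246]
side stack [ 406.8 -326.3] [163.4 198.5] 81.57 [ 0.4114 -0.2985  0.1246]
side panel [571.3  60.3] [260.8  36.9] 87.59 [0.5711 0.0726 0.149 ]
side panel [571.2  60.4] [259.9  36.6] 87.49 [0.5712 0.0722 0.149 ]
side leg [ 606.2 -403.1] [12.1 36.2] 67.4 [ 0.614  -0.4072  0.0955]
side leg [ 605.9 -406. ] [13.5 35.9] 70.39 [ 0.6148 -0.4081  0.0974]
[{'position': [473.4, 224.3], 'confidence': 0.57}] [{'position': [304.3, 153.1], 'confidence': 0.76}]
top 12 
lean deg -33.858875138945464 x at z.045 0.6548193068474747
lean deg -6.425523113510594 x at z.045 0.6314059816723221
```

View pics/end.png

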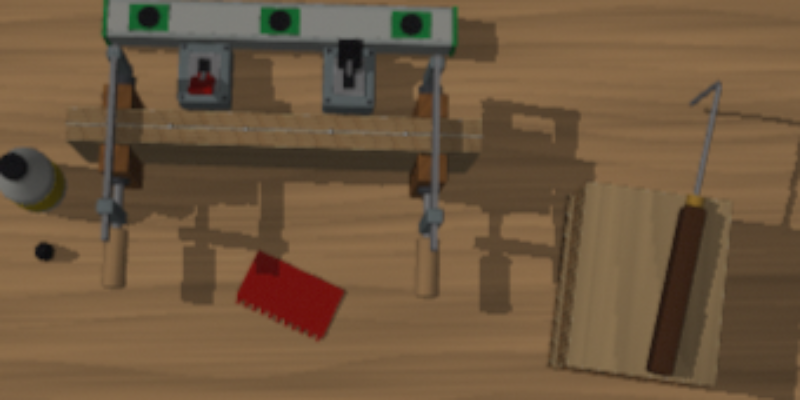

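View pics/sideend.png

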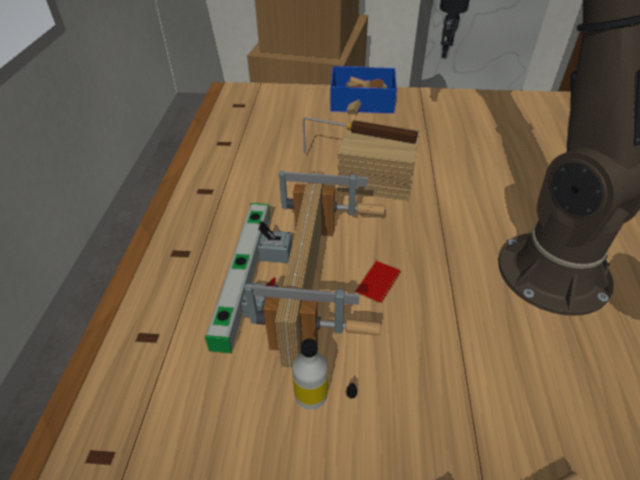

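The red lever is at its stop towards the robot and the black lever still leans away. The rod lies on the stack as before, and nothing else has shifted.

```bash
python3 -c "
from bench import *
print(job_done())"
```

```text
the job is handed in; nothing more can be done
None
```

I pulled the red lever fully over to its stop with the hook rod, laid the rod back flat on the stack with its bent end over the edge, let go, and handed the job in at about 19 s; in the final pictures, the panel, stack and black lever had not moved.

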